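# Set the oyster sizing gauge from the narrow side

### The job

Using only the knob, set the oyster sizing gauge so that the pointer of the yellow fence stands at the red mark. The rack has play, so first wind the fence towards the fixed jaw until it is at least 5 mm past the mark (gap too narrow), then wind it open up to the mark without running past, and let go with the play still taken up in the opening direction. Do not push the fence by hand, and leave the knife, the basket and the sample shell alone.

Things in the scene. Friction and masses are not known exactly. Their poses are not given: they have to be found in the camera images.
- gauge: Sizing gauge, fixed: aluminium base 170 (x) x 360 (y) x 24 mm high; origin under its centre. Fixed dark steel jaw (top 50 mm over the table), gap face at y = -100 mm. The yellow fence slides along the gauge's y: +y opens the gap, -y closes it. A grey housing on the robot's side (top 45 mm, centre x = -45, y = 0) carries dial and knob.
- pointer (a point): Tip of the black pointer line on the yellow fence, level with the fence's gap face, at x = 78 mm from the gauge's origin and 29 mm above the table, by a white scale with a tick every 10 mm. The fence starts 10 to 42 mm open (+y) of the mark.
- mark: Red set mark, fixed on the gauge beyond the scale: a 16 mm wide red block with a 2 mm wide red line that points at the scale; origin under the line, axes as the gauge's. The gauge is set when pointer and red line have the same y along the gauge.
- fence: Yellow sliding fence, 66 x 40 mm, top 51 mm above the table; its origin lies at the bottom of the base, at the fence's gap face in y. It stays where it is left. Not to be pushed directly.
- knob_grip (a point): Middle of the black knob's grip bar, on its upright axis, 79 mm above the table. Bar 52 mm long (this point's x axis), 14 mm thick (y axis), from 58 to 91 mm above the table; a white line on its top runs from the axis to the +x end. Under it the knob's skirt, 41 mm across (top 58 mm). Within a grasp the wrist can turn it only so far: let go and regrasp.
- dial (a joint): Turn of the steel dial ring under the knob (60 mm across, top 51 mm above the table, with a red line), in rad, counterclockwise seen from above positive. The fence moves 12 mm open per rad counterclockwise, and closes clockwise. Turning it takes about 0.1 N m.
- knob (a joint): Play: turn of the knob relative to the dial, -0.45 to 0 rad. At 0 the knob's white line stands over the dial's red line and drives the dial counterclockwise (play taken up in the opening direction); at -0.45 it drives clockwise (closing). Between, the knob turns almost freely and the fence does not move. It stays where let go.
- knife: Bystander: oyster knife, 158 mm long with a round wooden handle, lying on the table beyond the gauge.
- basket: Bystander: small green basket, 120 x 170 x 60 mm, with shells, on the table by the open end (+y) of the gauge.
- sample: Bystander: a single shell, 72 mm across and 24 mm high, on the table by the jaw end (-y) of the gauge.

How it is judged:
By the outcome, as a careful person would: the job done as asked, in the order asked, and still so for the second after the job is handed in, with the robot touching nothing.
It also fails if it takes over 61 s, if anything falls off the work surface, if the arm or the gripper's body presses on something with over 40 N, if the wrist force passes 120 N, or if a joint passes its speed limit or range.

### The arm

A 6-joint arm with a two-finger parallel gripper is mounted at the origin on the work surface. World frame = base frame: x ahead of the robot, y to its left, z up, the work surface at z = 0. Lengths are in mm, angles in degrees, forces in N, time in s.
With the tool pointing down it reaches from about 325 to 775 mm from the base axis. Payload 5.5 kg.
Tool frame: the origin (TCP) lies at the centre of the arm's flange, where the gripper is bolted on; the fingertips stand 182 mm ahead of it and the grasp point (between the pads) lies 163 mm ahead of it; z points along the fingers, y is the direction in which the jaws open and shut (so a half turn about z gives the same grasp; the last joint's range is limited). The gripper opens to 88 mm and grips with 3 to 60 N. Pads are 20 mm wide; open, the fingers measure 115 mm over their backs; the gripper's body (75 mm by 178 mm) begins 61 mm behind the grasp point.
Start: joints at [69.689, 5.22, 70.514, -0, 104.267, -3.249], TCP at [176.055, 573.605, 404.631] pointing down, gripper open.
Joint ranges: [-164.24, 164.24], [-49.07, 125.15], [9.68, 141.18], [-86.29, 266.29], [3.28, 154.24], [-151.56, 151.56]. Speed limits (degrees/s): [147.25, 147.25, 172.46, 180, 180, 180].

### API

Orientations are given as [roll, pitch, yaw] about the fixed x, y, z axes, in that order (R = Rz(yaw) Ry(pitch) Rx(roll)).
In Python, from rig import env, imaging gives the robot as it stands. The module is installed in compiled form; this text tells all that it offers.
- The arm moves only by the shell command python3 -m pendant 'ROWS'. ROWS is JSON, a list of rows, each a list of 3 entries, a list of its own where there are three numbers: the finger opening in m, from 0 to 0.0878, then the shift along the world's x, y, z in m, then the turn about the world's z in degrees. A call has 1 to 10 rows; each row shifts and turns the commanded pose from where the row before left it; what a row does not reach is not made up. A row lasts 1/12 s, in which the tool goes at most 41.7 mm and 7.16 degrees, less where a joint would pass 70% of its speed; a pose out of reach is approached as far as the arm can. A call with a gripper value outside its range is refused whole. The fingers move at their own pace and stop on an object; the grip force is fixed at half the most. Time passes only in rows, so rows that do not move let the fingers close. It gives the time, the measured TCP pose, the force and the opening at its end, in the units of the state.
- env.read_state(): the state, without advancing time (a new reading comes with each control period).
- imaging.read_camera(name): name is "side" or "top"; returns the picture (480x640x3 uint8, red, green, blue); there is no depth.
- imaging.camera_model(name): a dict with "intrinsics" (3x3 intrinsics, pixels), "R" (3x3) and "t" (3): a world point X has camera coordinates R X + t. Camera axes: x right, y down, z forward; pixel columns grow to the right and rows downward; lengths in mm; the calibration is good to about 2 mm. A picture is of the moment at which its call begins. camera_model takes no time and is no camera call.
- env.close_job(): hands the job in, once; it reports no verdict.
The state is a dict: "clock": time; "joints": joint angles; "joint_vel": joint speeds; "joint_efforts": joint torques, N m; "tcp_pos": TCP position; "eef_rot": TCP orientation; "contact_force": force on the tool from outside, world axes, zero at the start; "moment": the same for the moment, N m; "width": finger opening in mm.
Only numpy, scipy, OpenCV 4.12 (cv2) and the standard library are available. Lean on these libraries where they do the work, as an engineer would, in place of code of your own. Each camera call takes 0.05 s, during which the arm holds its last target. There are 200 camera calls.

## Working session

There is one attempt and no reset: what is moved stays moved. The work goes in short steps, Python scripts to look and compute and a shell command to move; the robot and the scene stay as the last step left them, time stands still between calls to the robot, and variables do not carry over. Pictures are saved under pics/ and viewed, about 8 in all and at most 12, crops included, and the job is handed in when it is done.

```bash
mkdir -p pics && python3 - <<'E'
from rig import env, imaging
import cv2
for n in("top","side"):
    im=imaging.read_camera(n); cv2.imwrite(f"pics/{n}0.png",im[:,:,::-1])
    m=imaging.camera_model(n); print(n,m)
s=env.read_state(); print(s)
E
```

```text
top {'intrinsics': array([[598.30376097,   0.        , 321.15471529],
       [  0.        , 598.30376097, 234.29927461],
       [  0.        ,   0.        ,   1.        ]]), 'R': array([[-0.00482583, -0.99998018, -0.00404478],
       [-0.99378691,  0.00524563, -0.11117582],
       [ 0.11119483,  0.00348313, -0.99379252]]), 't': array([  51.62773897,  637.55986525, 1183.03136201])}
side {'intrinsics': array([[437.17141205,   0.        , 323.08928589],
       [  0.        , 437.17141205, 246.02409136],
       [  0.        ,   0.        ,   1.        ]]), 'R': array([[ 0.87259766, -0.48788128,  0.02334923],
       [-0.26424316, -0.51173496, -0.81749794],
       [ 0.41079056,  0.70717692, -0.57545801]]), 't': array([-508.75145672,  249.12032544,  594.51950627])}
{'clock': 0.1, 'joints': array([ 6.96891131e+01,  5.25959430e+00,  7.05755210e+01,  9.80742941e-04,
        1.04267543e+02, -3.24851499e+00]), 'joint_vel': array([-0.06562966, -0.10601738, -0.11929358, -0.0108971 , -0.05726451,
        0.05267572]), 'joint_efforts': array([ 1.85855781e-03, -4.47856557e+01, -4.07569063e+01,  6.99308747e-02,
        2.84507149e-02, -1.02221941e-04]), 'tcp_pos': array([176.06302132, 573.64096258, 403.60598149]), 'eef_rot': array([-1.79897561e+02, -6.76672171e-03,  1.62937863e+02]), 'contact_force': array([ 0.09968424, -0.04181995,  0.16878059]), 'moment': array([ 0.02876648, -0.03156806,  0.00425098]), 'width': 87.94447970088093}
```

View pics/top0.png

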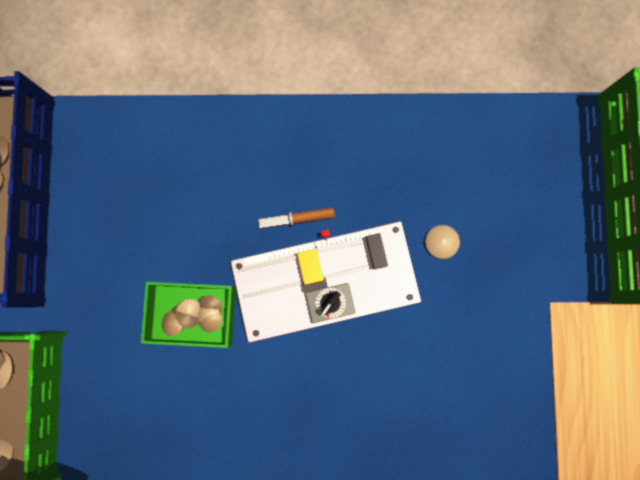

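View pics/side0.png

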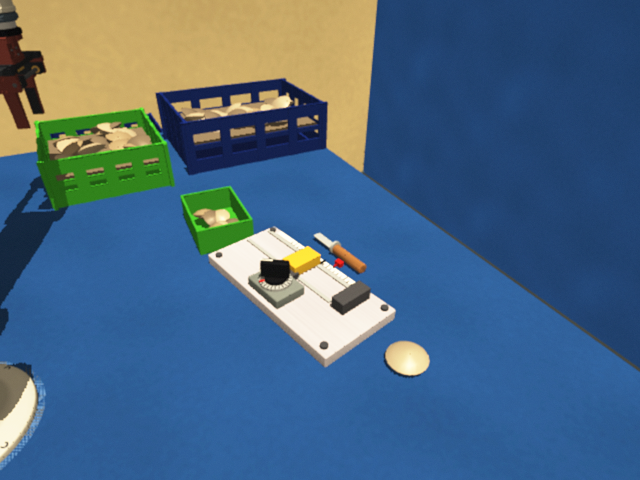

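```bash
cat > h.py <<'E'
from rig import env, imaging
import numpy as np, cv2
from scipy.optimize import least_squares
def P(n,X):
    m=imaging.camera_model(n); c=np.asarray(X,float)@m["R"].T+m["t"]; p=c@m["intrinsics"].T
    return p[...,:2]/p[...,2:]
def ray(n,uv,z):
    m=imaging.camera_model(n); d=m["R"].T@np.linalg.solve(m["intrinsics"],[*uv,1]); o=-m["R"].T@m["t"]
    return o+d*(z-o[2])/d[2]
def G2W(g,X):
    X=np.asarray(X,float);c,s=np.cos(g[2]),np.sin(g[2])
    return np.stack([g[0]+c*X[...,0]-s*X[...,1],g[1]+s*X[...,0]+c*X[...,1],X[...,2]],-1)
def rect(n,im,g,z,x0,x1,y0,y1,k):
    # out: columns = +y to the left?  col=(y1-y)*k , row=(x1-x)*k
    q=np.array([[x0,y0,z],[x1,y0,z],[x1,y1,z],[x0,y1,z]],float)
    dst=np.array([[(y1-a[1])*k,(x1-a[0])*k] for a in q],np.float32)
    H=cv2.getPerspectiveTransform(P(n,G2W(g,q)).astype(np.float32),dst)
    return cv2.warpPerspective(im,H,(int((y1-y0)*k),int((x1-x0)*k)),flags=cv2.INTER_CUBIC)
E
python3 - <<'E'
from h import *
im=imaging.read_camera("top")
px=[(232,261),(402,222),(421,301),(248,341)]
C=np.array([[85,180,24],[85,-180,24],[-85,-180,24],[-85,180,24]],float)
# refine corners by mask
hsv=cv2.cvtColor(im,cv2.COLOR_RGB2HSV); m=((hsv[...,1]<60)&(hsv[...,2]>120)).astype(np.uint8); m[:200]=0;m[350:]=0;m[:,:225]=0;m[:,430:]=0
m=cv2.morphologyEx(m,cv2.MORPH_CLOSE,np.ones((7,7)))
c=max(cv2.findContours(m,0,cv2.CHAIN_APPROX_NONE)[0],key=cv2.contourArea); print(cv2.boxPoints(cv2.minAreaRect(c)))
f=lambda g:(P("top",G2W(g,C))-px).ravel()
g=least_squares(f,[500,0,0.2]).x; print(g,np.degrees(g[2]),f(g))
np.save("g.npy",g)
a=rect("top",im,g,29,40,120,-110,80,4)
b=rect("top",im,g,79,-85,5,-60,60,4)
out=np.zeros((720,760,3),np.uint8); out[:320]=a; out[330:690,:480]=b
cv2.imwrite("pics/r1.png",cv2.resize(out,None,fx=.83,fy=.83,interpolation=cv2.INTER_AREA)[:,:,::-1])
E
```

```text
[[228.65436 260.16617]
 [402.36157 219.90286]
 [421.48877 302.42307]
 [247.78156 342.68637]]
[5.43554361e+02 3.91536813e+01 2.19169061e-01] 12.557462214178003 [-0.99692067 -1.12445132 -0.09872066 -0.92501853  0.74378825  1.03317658
  0.33729828  0.93292953]
```

View pics/r1.png

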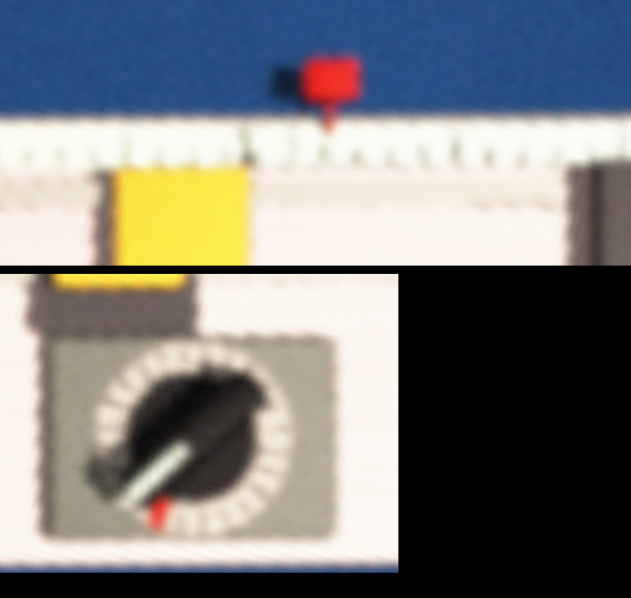

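```bash
python3 - <<'E'
from h import *
g=np.load("g.npy")
def r1(c,r,z): # r1 lower panel pixel -> world at z
    X=G2W(g,[5*0+5-0,0,79]) 
    x=5-(r-274)/3.32; y=60-c/3.32
    return ray("top",P("top",G2W(g,[x,y,79])),z)
print("model",G2W(g,[-45,0,79]),"ring",r1(194,437,51),"linestart",r1(188,448,91),"line end",r1(125,500,91))
im=imaging.read_camera("side")
u,v=P("side",G2W(g,[-45,0,91])).astype(int); print(u,v)
c=cv2.resize(im[v-35:v+45,u-60:u+60],None,fx=6,fy=6,interpolation=cv2.INTER_CUBIC)
for X,col in((G2W(g,[-45,0,91]),(0,255,0)),(r1(188,448,91),(255,0,255)),(r1(125,500,91),(0,255,255)),(G2W(g,[-45,0,51]),(0,255,0)),(r1(194,437,51),(255,128,0))):
    q=(P("side",X)-[u-60,v-35]+.5)*6; cv2.circle(c,tuple(int(t) for t in q),4,col,-1)
cv2.imwrite("pics/s1.png",c[:,:,::-1])
E
```

```text
model [499.63083129  29.36984267  79.        ] ring [500.12125872  30.78180391  51.        ] linestart [496.60451709  32.26228377  91.        ] line end [477.39031999  47.22356489  91.        ]
274 261
```

View pics/s1.png

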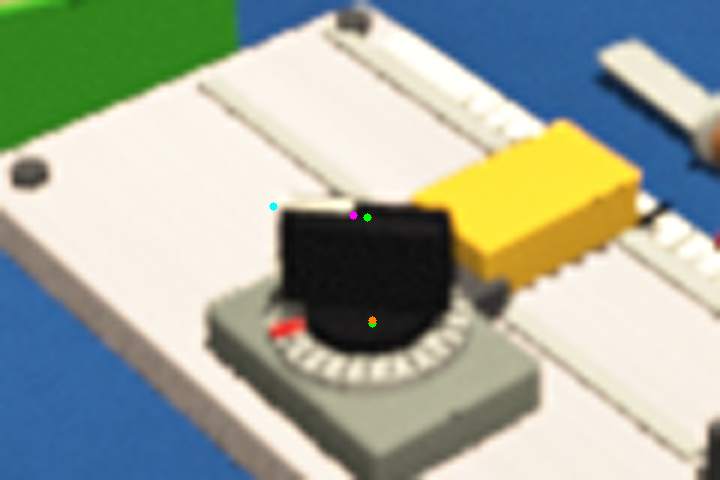

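```bash
python3 -m pendant '[[0.0878,[0.018,-0.030,0],-1.2],[0.0878,[0.018,-0.030,0],-1.2],[0.0878,[0.018,-0.030,0],-1.2],[0.0878,[0.018,-0.030,0],-1.2],[0.0878,[0.018,-0.030,0],-1.2],[0.0878,[0.018,-0.030,0],-1.2],[0.0878,[0.018,-0.030,0],-1.2],[0.0878,[0.018,-0.030,0],-1.2],[0.0878,[0.018,-0.030,0],-1.2]]' && python3 -m pendant '[[0.0878,[0.018,-0.030,0],-1.2],[0.0878,[0.018,-0.030,0],-1.2],[0.0878,[0.018,-0.030,0],-1.2],[0.0878,[0.018,-0.030,0],-1.2],[0.0878,[0.018,-0.030,0],-1.2],[0.0878,[0.018,-0.030,0],-1.2],[0.0878,[0.018,-0.030,0],-1.2],[0.0878,[0.018,-0.030,0],-1.2],[0.0878,[0.018,-0.030,0],-0.6],[0.0878,[0,0,0],0]]'
```

```text
clock: 0.95
tcp_pos: [338.4, 302.0, 404.6]
eef_rot: [180.0, 0.0, 152.1]
contact_force: [0.6, 0.4, -0.1]
width: 87.8
clock: 1.78
tcp_pos: [501.9, 29.3, 403.5]
eef_rot: [-179.9, 0.0, 141.6]
contact_force: [-0.1, -0.1, 0.3]
width: 87.6
```

```bash
python3 -m pendant '[[0.0878,[-0.002,0,-0.03],0.4],[0.0878,[0,0.001,-0.03],0],[0.0878,[0,0,-0.03],0],[0.0878,[0,0,-0.03],0],[0.0878,[0,0,-0.02],0],[0.0878,[0,0,-0.01],0],[0.0878,[0,0,-0.01],0],[0.0878,[0,0,0],0],[0.0878,[0,0,0],0]]' && python3 - <<'E'
from h import *
s=env.read_state();print(s["tcp_pos"],s["eef_rot"],s["joints"])
g=np.load("g.npy")
im=imaging.read_camera("side");c=cv2.resize(im[200:310,200:350],None,fx=5,fy=5,interpolation=cv2.INTER_CUBIC)
cv2.imwrite("pics/s2.png",c[:,:,::-1])
E
```

```text
clock: 2.53
tcp_pos: [498.2, 34.8, 245.5]
eef_rot: [180.0, 0.0, 142.4]
contact_force: [-0.2, -0.3, -0.1]
width: 88.1
[498.23462303  34.781587   245.45630207] [1.79967416e+02 3.82978106e-02 1.42350608e+02] [ 8.90939996e-02 -8.86441218e+00  1.00473992e+02  2.32869489e-03
  8.83401906e+01 -5.22615917e+01]
```

View pics/s2.png

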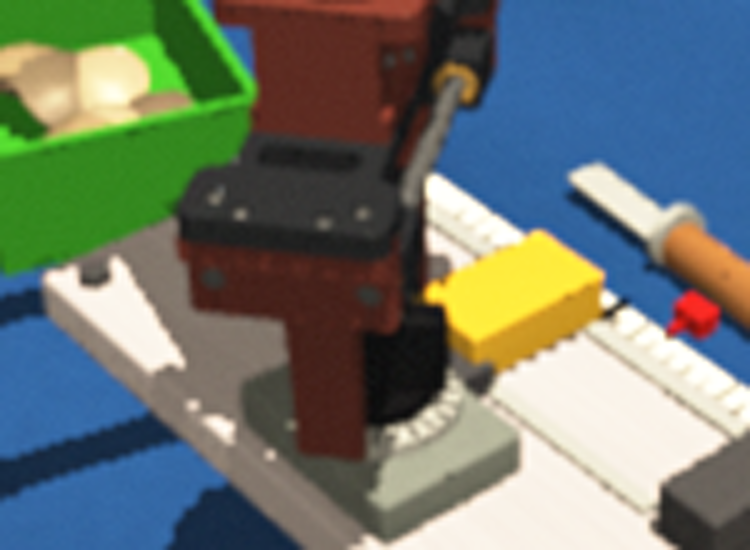

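```bash
python3 -m pendant '[[0.0878,[0.002,-0.005,-0.001],0],[0.0878,[0,0,0],0],[0.0878,[0,0,0],0],[0,[0,0,0],0],[0,[0,0,0],0],[0,[0,0,0],0],[0,[0,0,0],0],[0,[0,0,0],0],[0,[0,0,0],0],[0,[0,0,0],0]]' && python3 -m pendant '[[0,[0,0,0],0],[0,[0,0,0],0],[0,[0,0,0],0]]'
```

```text
clock: 3.42
tcp_pos: [500.0, 29.6, 243.6]
eef_rot: [-180.0, -0.0, 142.3]
contact_force: [0.2, -0.7, 0.0]
width: 44.6
clock: 3.67
tcp_pos: [500.1, 29.6, 243.6]
eef_rot: [-180.0, 0.0, 142.3]
contact_force: [0.8, 0.1, -0.5]
width: 24.4
```

```bash
python3 -m pendant '[[0,[0,0,0],0],[0,[0,0,0],0],[0,[0,0,0],0],[0,[0,0,0],0],[0,[0,0,0],0],[0,[0,0,0],0]]'
```

```text
clock: 4.17
tcp_pos: [501.2, 31.2, 243.7]
eef_rot: [179.6, 0.1, 142.4]
contact_force: [9.5, 9.5, -5.9]
width: 13.6
```

```bash
python3 -m pendant '[[0,[0.0015,0.002,0],0],[0,[0,0,0],0],[0,[0,0,0],0],[0,[0,0,0],0]]' && python3 -m pendant '[[0,[0,0,0],-4],[0,[0,0,0],-5],[0,[0,0,0],-5],[0,[0,0,0],-5],[0,[0,0,0],-5],[0,[0,0,0],-5],[0,[0,0,0],0],[0,[0,0,0],0]]'
```

```text
clock: 4.5
tcp_pos: [502.0, 32.0, 243.7]
eef_rot: [179.9, 0.0, 142.4]
contact_force: [5.4, 3.5, -2.5]
width: 13.9
clock: 5.17
tcp_pos: [501.7, 31.8, 243.7]
eef_rot: [179.9, -0.0, 113.5]
contact_force: [4.6, 3.5, -2.2]
width: 13.7
```

```bash
python3 -m pendant '[[0,[0.0005,0.0004,0],-6],[0,[0,0,0],-6],[0,[0,0,0],-6],[0,[0,0,0],-6],[0,[0,0,0],-6],[0,[0,0,0],-6],[0,[0,0,0],-6],[0,[0,0,0],-6],[0,[0,0,0],0],[0,[0,0,0],0]]' && python3 -m pendant '[[0,[0,0,0],-6],[0,[0,0,0],-6],[0,[0,0,0],-6],[0,[0,0,0],-6],[0,[0,0,0],-6],[0,[0,0,0],-6],[0,[0,0,0],-6],[0,[0,0,0],-6],[0,[0,0,0],0],[0,[0,0,0],0]]' && python3 - <<'E'
from h import *
s=env.read_state();print(s["joints"],s["moment"]); g=np.load("g.npy")
t=imaging.read_camera("top"); a=rect("top",t,g,29,40,120,-110,80,4)
b=imaging.read_camera("side")[210:310,230:380]; b=cv2.resize(b,(760,507),interpolation=cv2.INTER_CUBIC)
cv2.imwrite("pics/c1.png",cv2.resize(np.vstack([a,b]),None,fx=.7,fy=.7,interpolation=cv2.INTER_AREA)[:,:,::-1])
E
```

```text
clock: 6.0
tcp_pos: [501.5, 32.0, 243.7]
eef_rot: [-179.9, 0.0, 65.6]
contact_force: [-4.6, 1.7, 2.4]
width: 14.0
clock: 6.83
tcp_pos: [501.3, 32.5, 243.6]
eef_rot: [-179.9, 0.2, 17.6]
contact_force: [-6.6, 3.1, 4.4]
width: 14.0
[-2.00565516e-01 -8.23155272e+00  1.00091472e+02  7.09584519e-02
  8.83383383e+01  7.21886255e+01] [0.7388446  1.2542798  0.01482851]
```

View pics/c1.png

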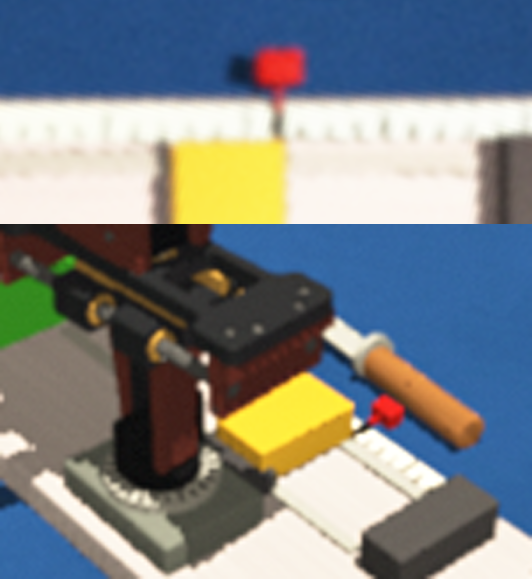

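```bash
python3 -m pendant '[[0,[0,0,0],-6],[0,[0,0,0],-6],[0,[0,0,0],-6],[0,[0,0,0],-6],[0,[0,0,0],-6],[0,[0,0,0],-6],[0,[0,0,0],0],[0,[0,0,0],0],[0,[0,0,0],0]]' && cat > meas.py <<'E'
from h import *
import sys
g=np.load("g.npy"); n=6
ims=np.mean([imaging.read_camera("top").astype(np.float32) for _ in range(n)],0)
k=8; a=rect("top",ims,g,29,40,120,-110,80,k); np.save(sys.argv[1],a)
x=lambda X:int((120-X)*k); y=80-(np.arange(a.shape[1])+.5)/k
def cen(p,lo,hi):
    s=(y>lo)&(y<hi); w=np.clip(p[s]-.3*p[s].max(),0,None); return (w*y[s]).sum()/w.sum(), p[s].max()
R=(a[...,0]-a[...,1])
for X in(83,81,79): print("red",X,cen(R[x(X):x(X-1.5)].mean(0),-35,0))
Y=(a[...,0]-a[...,2]); e=Y[x(62):x(45)].mean(0); s=np.where(e>.5*e.max())[0][-1]; print("yellow edge",y[s])
if len(sys.argv)>2:
    d=(np.load(sys.argv[2])-a).sum(2)
    for X in(77,75,73,71): p=d[x(X):x(X-1.5)].mean(0); print("ptr",X,"new",cen(p,-60,30),"ref",cen(-p,-60,30))
E
python3 meas.py m1.npy
```

```text
clock: 7.68
tcp_pos: [501.3, 32.9, 243.6]
eef_rot: [-179.9, 0.2, -18.3]
contact_force: [-5.8, 6.4, 3.1]
width: 14.1
red 83 (np.float64(-19.198801736010584), np.float32(70.45185))
red 81 (np.float64(-18.92681674376737), np.float32(34.009186))
red 79 (np.float64(-22.734157665357582), np.float32(4.8332305))
yellow edge -29.4375
```

```bash
python3 -m pendant '[[0,[0,0,0],6],[0,[0,0,0],6],[0,[0,0,0],6],[0,[0,0,0],6],[0,[0,0,0],6],[0,[0,0,0],5],[0,[0,0,0],5],[0,[0,0,0],5],[0,[0,0,0],0],[0,[0,0,0],0]]' && python3 -m pendant '[[0,[0,0,0],4],[0,[0,0,0],2],[0,[0,0,0],0],[0,[0,0,0],0]]' && python3 meas.py m2.npy m1.npy
```

```text
clock: 8.82
tcp_pos: [501.3, 32.3, 243.6]
eef_rot: [-179.9, 0.1, 26.7]
contact_force: [-6.7, 3.2, 3.9]
width: 14.2
clock: 9.15
tcp_pos: [501.3, 32.3, 243.6]
eef_rot: [-179.9, 0.1, 32.6]
contact_force: [-6.3, 2.6, 3.2]
width: 13.3
red 83 (np.float64(-19.764141237400217), np.float32(82.80356))
red 81 (np.float64(-20.090895947087237), np.float32(64.971306))
red 79 (np.float64(-20.289518593995293), np.float32(31.86532))
yellow edge -23.9375
ptr 77 new (np.float64(-20.90466490099593), np.float32(356.13806)) ref (np.float64(-27.311321812890924), np.float32(273.48752))
ptr 75 new (np.float64(-20.71629513511172), np.float32(337.35522)) ref (np.float64(-27.100068105026054), np.float32(248.76894))
ptr 73 new (np.float64(-20.90127756585282), np.float32(286.1037)) ref (np.float64(-26.977410998540986), np.float32(187.8698))
ptr 71 new (np.float64(-20.705971492480995), np.float32(162.67677)) ref (np.float64(-27.14675696729167), np.float32(163.67232))
```

```bash
python3 - <<'E'
from h import *
g=np.load("g.npy"); m=imaging.camera_model("top"); print("cam",-m["R"].T@m["t"], "mark w",G2W(g,[85,-19,29]))
t=imaging.read_camera("top"); s=imaging.read_camera("side")
u,v=P("top",G2W(g,[80,-20,29])).astype(int); A=cv2.resize(t[v-12:v+12,u-16:u+16],None,fx=24,fy=24,interpolation=0)[:, :]
u2,v2=P("side",G2W(g,[80,-20,29])).astype(int); B=cv2.resize(s[v2-12:v2+12,u2-16:u2+16],None,fx=24,fy=24,interpolation=0)
print(u-16,v-12,u2-16,v2-12)
o=np.hstack([A,B]); cv2.imwrite("pics/z1.png",cv2.resize(o,(800,300),interpolation=cv2.INTER_NEAREST)[:,:,::-1])
E
```

```text
cam [ 502.30081815   44.16165839 1246.77778482] mark w [630.65198361  39.08877496  29.        ]
310 228 317 254
```

View pics/z1.png

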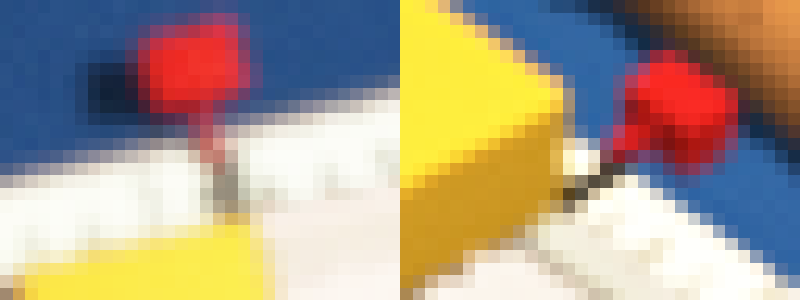

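```bash
cat > raw.py <<'E'
from h import *
g=np.load("g.npy")
a=np.mean([imaging.read_camera("top").astype(float) for _ in range(4)],0)
c0=318; c1=336
def cen(p):
    i=np.arange(len(p)); b=np.interp(i,[0,len(p)-1],[p[:2].mean(),p[-2:].mean()]); w=np.clip(p-b,0,None); j=w.argmax(); q=slice(max(j-2,0),j+3); return (w[q]*i[q]).sum()/w[q].sum(), w.max()
for r in range(228,247):
    w=a[r,c0:c1]; red,rm=cen(w[:,0]-w[:,1]); blk,bm=cen(-w.sum(1))
    f=lambda c:(np.linalg.inv([[np.cos(g[2]),-np.sin(g[2])],[np.sin(g[2]),np.cos(g[2])]])@(ray("top",(c+c0,r),29)[:2]-g[:2]))
    print(r,"red %.2f amp %d y %.2f x %.1f"%(red+c0,rm,f(red)[1],f(red)[0]),"| dark %.2f amp %d y %.2f x %.1f"%(blk+c0,bm,f(blk)[1],f(blk)[0]))
E
python3 raw.py
```

```text
228 red 326.96 amp 24 y -26.08 x 104.8 | dark 331.52 amp 6 y -35.22 x 102.7
229 red 326.83 amp 111 y -25.36 x 102.8 | dark 332.00 amp 1 y -35.70 x 100.5
230 red 326.73 amp 205 y -24.71 x 100.8 | dark 331.80 amp 2 y -34.84 x 98.5
231 red 325.96 amp 227 y -22.71 x 99.2 | dark 319.00 amp 2 y -8.81 x 102.4
232 red 325.00 amp 227 y -20.33 x 97.6 | dark 318.00 amp 3 y -6.35 x 100.8
233 red 324.03 amp 221 y -17.93 x 96.0 | dark 319.00 amp 7 y -7.89 x 98.3
234 red 324.05 amp 215 y -17.51 x 94.0 | dark 318.80 amp 7 y -7.04 x 96.4
235 red 324.05 amp 205 y -17.06 x 92.0 | dark 319.36 amp 11 y -7.71 x 94.2
236 red 323.36 amp 146 y -15.22 x 90.3 | dark 330.95 amp 67 y -30.37 x 86.9
237 red 325.50 amp 110 y -19.04 x 87.3 | dark 323.85 amp 104 y -15.75 x 88.1
238 red 326.04 amp 103 y -19.66 x 85.1 | dark 324.84 amp 122 y -17.25 x 85.6
239 red 326.13 amp 95 y -19.37 x 83.0 | dark 325.75 amp 112 y -18.62 x 83.2
240 red 326.52 amp 65 y -19.70 x 80.9 | dark 326.83 amp 194 y -20.32 x 80.7
241 red 326.86 amp 35 y -19.92 x 78.7 | dark 327.31 amp 310 y -20.81 x 78.5
242 red 327.11 amp 12 y -19.95 x 76.6 | dark 327.63 amp 317 y -20.99 x 76.3
243 red 327.27 amp 8 y -19.82 x 74.5 | dark 327.69 amp 319 y -20.65 x 74.3
244 red 328.31 amp 10 y -21.43 x 72.0 | dark 327.94 amp 295 y -20.69 x 72.2
245 red 328.23 amp 29 y -20.80 x 70.1 | dark 328.08 amp 246 y -20.52 x 70.1
246 red 327.19 amp 16 y -18.28 x 68.5 | dark 327.88 amp 165 y -19.65 x 68.2
```

```bash
python3 -m pendant '[[0,[0,0,0],2],[0,[0,0,0],1.5],[0,[0,0,0],0],[0,[0,0,0],0],[0,[0,0,0],0]]' && python3 raw.py | sed -n '10,18p' && python3 meas.py m3.npy m1.npy
```

```text
clock: 10.17
tcp_pos: [501.3, 32.3, 243.6]
eef_rot: [-179.9, 0.1, 36.1]
contact_force: [-6.7, 2.3, 4.3]
width: 13.6
237 red 325.49 amp 109 y -19.01 x 87.4 | dark 323.85 amp 105 y -15.74 x 88.1
238 red 326.04 amp 104 y -19.65 x 85.1 | dark 324.81 amp 122 y -17.21 x 85.6
239 red 326.09 amp 95 y -19.30 x 83.1 | dark 325.64 amp 102 y -18.41 x 83.3
240 red 326.46 amp 64 y -19.57 x 80.9 | dark 326.54 amp 153 y -19.73 x 80.9
241 red 326.81 amp 34 y -19.82 x 78.7 | dark 327.12 amp 290 y -20.42 x 78.6
242 red 327.07 amp 13 y -19.87 x 76.6 | dark 327.37 amp 305 y -20.47 x 76.5
243 red 327.08 amp 7 y -19.44 x 74.6 | dark 327.29 amp 362 y -19.86 x 74.5
244 red 327.37 amp 10 y -19.56 x 72.5 | dark 327.65 amp 328 y -20.11 x 72.3
245 red 327.98 amp 27 y -20.32 x 70.2 | dark 327.90 amp 250 y -20.16 x 70.2
red 83 (np.float64(-19.6854694887472), np.float32(85.49154))
red 81 (np.float64(-19.970023816668345), np.float32(66.98704))
red 79 (np.float64(-20.17478752639419), np.float32(32.327274))
yellow edge -23.0625
ptr 77 new (np.float64(-20.519709219838774), np.float32(328.4708)) ref (np.float64(-27.239140798820184), np.float32(272.54843))
ptr 75 new (np.float64(-20.247677511557846), np.float32(358.82434)) ref (np.float64(-26.99559531080141), np.float32(254.36378))
ptr 73 new (np.float64(-20.402756186674306), np.float32(322.3242)) ref (np.float64(-26.743739124197102), np.float32(210.34271))
ptr 71 new (np.float64(-17.03357543929358), np.float32(162.72041)) ref (np.float64(-26.788622724384407), np.float32(177.10681))
```

```bash
python3 -m pendant '[[0,[0,0,0],1.5],[0,[0,0,0],1],[0,[0,0,0],0],[0,[0,0,0],0],[0,[0,0,0],0]]' && python3 raw.py | sed -n '11,18p' && python3 - <<'E'
from h import *
g=np.load("g.npy")
t=np.mean([imaging.read_camera("top").astype(np.float32) for _ in range(4)],0); s=np.mean([imaging.read_camera("side").astype(np.float32) for _ in range(4)],0)
A=rect("top",t,g,29,60,110,-45,5,8); B=rect("side",s,g,29,60,110,-45,5,8)
o=np.hstack([A,B]).clip(0,255)
for X in range(110,60,-5):o[int((110-X)*8)%400,::16]=(0,255,0)
cv2.imwrite("pics/z2.png",o[:,:,::-1])
E
```

```text
clock: 11.08
tcp_pos: [501.3, 32.2, 243.6]
eef_rot: [-179.9, 0.1, 38.6]
contact_force: [-5.0, 2.7, 3.8]
width: 14.0
238 red 326.03 amp 102 y -19.63 x 85.1 | dark 324.80 amp 124 y -17.19 x 85.7
239 red 326.03 amp 92 y -19.17 x 83.1 | dark 325.61 amp 107 y -18.34 x 83.3
240 red 326.30 amp 53 y -19.26 x 81.0 | dark 326.39 amp 152 y -19.43 x 80.9
241 red 326.71 amp 27 y -19.61 x 78.8 | dark 326.92 amp 264 y -20.04 x 78.7
242 red 326.85 amp 9 y -19.44 x 76.7 | dark 327.22 amp 277 y -20.17 x 76.5
243 red 326.85 amp 5 y -18.98 x 74.7 | dark 327.17 amp 318 y -19.61 x 74.6
244 red 327.21 amp 10 y -19.24 x 72.5 | dark 327.35 amp 326 y -19.52 x 72.5
245 red 327.88 amp 28 y -20.11 x 70.2 | dark 327.83 amp 257 y -20.02 x 70.3[ WARN:0@8.872] global loadsave.cpp:1063 imwrite_ Unsupported depth image for selected encoder is fallbacked to CV_8U.
```

View pics/z2.png

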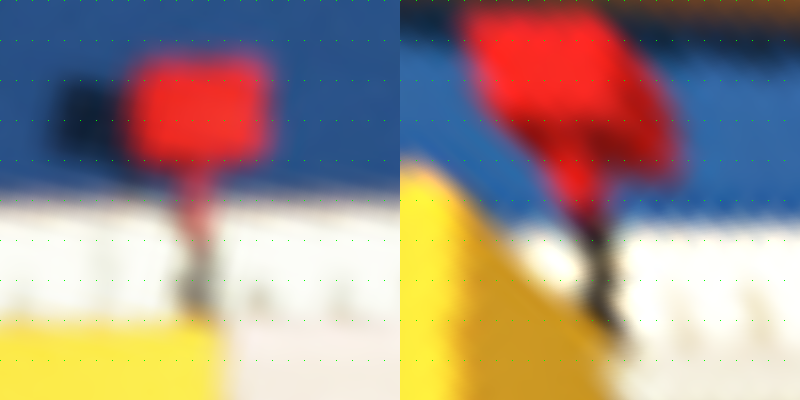

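```bash
python3 - <<'E'
from h import *
g=np.load("g.npy")
a=np.mean([imaging.read_camera("top").astype(float) for _ in range(4)],0)
def edge(cols,guess,hi=210):   # far base edge: blue->white in R going down
    pts=[]
    for c in cols:
        r0=int(guess(c))-5; p=a[r0:r0+11,c,0]; lo,h=p[:2].mean(),p[-2:].mean()
        if h-lo<80: continue
        m=(lo+h)/2; i=np.where((p[:-1]<m)&(p[1:]>=m))[0]
        if len(i)==1: i=i[0]; pts.append((c,r0+i+(m-p[i])/(p[i+1]-p[i])))
    return np.array(pts)
p=edge([*range(240,310),*range(335,398)],lambda c:261-(c-232)*39/170)
W=np.array([ray("top",q,24)[:2] for q in p])
vx,vy,x0,y0=cv2.fitLine(W.astype(np.float32),cv2.DIST_HUBER,0,.01,.01).ravel()
res=(W-[x0,y0])@[-vy,vx]; ang=np.degrees(np.arctan2(-vx*np.sign(vy),abs(vy)))
print(len(p),"yaw",ang,"g",np.degrees(g[2]),"rms",res.std())
s,c=np.sin(np.radians(ang)),np.cos(np.radians(ang))
# per-row line positions re-expressed in the corrected gauge y
c0=318;c1=336
def cen(p):
    i=np.arange(len(p)); b=np.interp(i,[0,len(p)-1],[p[:2].mean(),p[-2:].mean()]); w=np.clip(p-b,0,None); j=w.argmax(); q=slice(max(j-2,0),j+3); return (w[q]*i[q]).sum()/w[q].sum()
o=G2W(g,[80,-19.5,29])
def gy(col,r,z): d=ray("top",(col+c0,r),z)-o; return -s*d[0]+c*d[1]
R=[gy(cen(a[r,c0:c1,0]-a[r,c0:c1,1]),r,29) for r in(237,238,239,240)]
D=[gy(cen(-a[r,c0:c1].sum(1)),r,29) for r in(241,242,243,244)]
print(np.round(R,2),np.round(D,2),"ptr-red",np.mean(D)-np.mean(R))
# fence edge (yellow, gap side) at z=51
E=[]
for r in range(250,272):
    p=a[r,305:340,0]-a[r,305:340,2]; m=p.max()/2; i=np.where((p[:-1]>=m)&(p[1:]<m))[0][-1]
    E.append((305+i+(p[i]-m)/(p[i]-p[i+1]),r))
V=np.array([ray("top",q,51)-o for q in E]); y=-s*V[:,0]+c*V[:,1]; print("fence edge",np.round(y,2),y.mean())
E
```

```text
133 yaw 12.810449 g 12.557462214178003 rms 0.31574183082790797
[ 0.44 -0.18  0.31  0.23] [-0.54 -0.65 -0.09  0.03] ptr-red -0.5137533042165771
fence edge [-2.78 -2.44 -2.19 -2.09 -2.3  -2.37 -2.33 -2.22 -2.32 -2.35 -2.19 -2.03
 -1.95 -2.24 -2.11 -1.53 -0.61 -0.51 -0.66 -1.06 -1.07 -0.83] -1.8265955216048348
```

```bash
cat > prof.py <<'E'
from h import *
g=np.load("g.npy"); yaw=np.radians(12.81); s,c=np.sin(yaw),np.cos(yaw)
a=np.mean([imaging.read_camera("top").astype(float) for _ in range(6)],0); np.save("a.npy",a)
o=G2W(g,[80,-19.5,29])
def prof(rows,ch,z,lo=-9,hi=9):
    L=[]
    for r in rows:
        for col in range(312,342):
            d=ray("top",(col,r),z)-o; L.append((-s*d[0]+c*d[1],a[r,col,ch] if np.isscalar(ch) else a[r,col].mean()))
    L=np.array(sorted(L)); L=L[(L[:,0]>lo)&(L[:,0]<hi)]
    b=np.floor(L[:,0]/.5); return [(k/2+.25,int(L[b==k,1].mean())) for k in np.unique(b)]
print("ptr",prof(range(241,245),None,29)); print("red G",prof(range(238,241),1,29)); print("red R-like B",prof([237,238],0,29))
print("yel B",prof(range(251,261),2,51))
E
python3 prof.py
```

```text
ptr [(np.float64(-8.75), 247), (np.float64(-8.25), 234), (np.float64(-7.75), 210), (np.float64(-7.25), 219), (np.float64(-6.75), 248), (np.float64(-6.25), 239), (np.float64(-5.75), 229), (np.float64(-5.25), 227), (np.float64(-4.75), 243), (np.float64(-4.25), 234), (np.float64(-3.75), 222), (np.float64(-3.25), 205), (np.float64(-2.75), 204), (np.float64(-2.25), 183), (np.float64(-1.75), 171), (np.float64(-1.25), 152), (np.float64(-0.75), 151), (np.float64(-0.25), 153), (np.float64(0.25), 138), (np.float64(0.75), 135), (np.float64(1.25), 190), (np.float64(1.75), 210), (np.float64(2.25), 185), (np.float64(2.75), 193), (np.float64(3.25), 236), (np.float64(3.75), 243), (np.float64(4.25), 239), (np.float64(4.75), 240), (np.float64(5.25), 247), (np.float64(5.75), 250), (np.float64(6.25), 249), (np.float64(6.75), 248), (np.float64(7.25), 247), (np.float64(7.75), 249), (np.float64(8.25), 248), (np.float64(8.75), 248)]
red G [(np.float64(-8.25), 211), (np.float64(-7.75), 245), (np.float64(-7.25), 251), (np.float64(-6.25), 193), (np.float64(-5.75), 240), (np.float64(-5.25), 249), (np.float64(-4
[... 1186 characters left out ...]
5), 233), (np.float64(-4.75), 232), (np.float64(-4.25), 227), (np.float64(-3.75), 207), (np.float64(-3.25), 191), (np.float64(-2.75), 183), (np.float64(-2.25), 162), (np.float64(-1.75), 139), (np.float64(-1.25), 122), (np.float64(-0.75), 107), (np.float64(-0.25), 98), (np.float64(0.25), 90), (np.float64(0.75), 86), (np.float64(1.25), 83), (np.float64(1.75), 81), (np.float64(2.25), 82), (np.float64(2.75), 81), (np.float64(3.25), 80), (np.float64(3.75), 80), (np.float64(4.25), 80), (np.float64(4.75), 80), (np.float64(5.25), 80), (np.float64(5.75), 80), (np.float64(6.25), 79), (np.float64(6.75), 80), (np.float64(7.25), 78), (np.float64(7.75), 79), (np.float64(8.25), 79), (np.float64(8.75), 79)]
```

```bash
python3 -m pendant '[[0,[0,0,0],1.5],[0,[0,0,0],1.5],[0,[0,0,0],0],[0,[0,0,0],0],[0,[0,0,0],0]]' && python3 prof.py | sed 's/np.float64//g' | grep -E "ptr" && python3 raw.py | sed -n '11,17p' && python3 - <<'E'
from h import *
g=np.load("g.npy"); g[2]=np.radians(12.81)
s=np.mean([imaging.read_camera("side").astype(np.float32) for _ in range(6)],0)
t=np.mean([imaging.read_camera("top").astype(np.float32) for _ in range(6)],0)
k=8
for n,im in(("side",s),("top",t)):
  B=rect(n,im,g,29,60,110,-45,5,k); y=5-(np.arange(400)+.5)/k
  for X in range(88,70,-1):
    q=B[int((110-X)*k)-4:int((110-X)*k)+4].mean(0); m=(y<-12)&(y>-27)
    f=lambda p:(lambda w:(w*y[m]).sum()/w.sum())(np.clip(p[m]-.5*p[m].max()-.5*np.median(p[m]),0,None))
    print(n,X,"red %.2f (%d) dark %.2f (%d)"%(f(q[:,0]-q[:,1]),(q[m,0]-q[m,1]).max(),f(255-q.max(1)),255-q[m].max(1).min()))
E
```

```text
clock: 12.6
tcp_pos: [501.4, 32.2, 243.6]
eef_rot: [-179.9, 0.1, 41.6]
contact_force: [-5.2, 3.0, 4.0]
width: 13.8
ptr [((-8.75), 247), ((-8.25), 235), ((-7.75), 211), ((-7.25), 220), ((-6.75), 248), ((-6.25), 242), ((-5.75), 235), ((-5.25), 230), ((-4.75), 247), ((-4.25), 244), ((-3.75), 238), ((-3.25), 219), ((-2.75), 222), ((-2.25), 212), ((-1.75), 193), ((-1.25), 162), ((-0.75), 153), ((-0.25), 141), ((0.25), 127), ((0.75), 133), ((1.25), 161), ((1.75), 165), ((2.25), 165), ((2.75), 192), ((3.25), 228), ((3.75), 235), ((4.25), 236), ((4.75), 239), ((5.25), 246), ((5.75), 249), ((6.25), 249), ((6.75), 248), ((7.25), 248), ((7.75), 249), ((8.25), 248), ((8.75), 248)]
238 red 326.04 amp 103 y -19.65 x 85.1 | dark 324.81 amp 127 y -17.20 x 85.7
239 red 326.01 amp 91 y -19.14 x 83.1 | dark 325.58 amp 106 y -18.28 x 83.3
240 red 326.24 amp 53 y -19.15 x 81.0 | dark 326.28 amp 174 y -19.21 x 81.0
241 red 326.48 amp 17 y -19.15 x 78.9 | dark 326.60 amp 256 y -19.40 x 78.8
242 red 326.43 amp 7 y -18.60 x 76.9 | dark 326.70 amp 316 y -19.14 x 76.8
243 red 326.54 amp 5 y -18.36 x 74.8 | dar
[... 894 characters left out ...]
rk -13.97 (173)
top 87 red -19.98 (104) dark -14.51 (160)
top 86 red -19.97 (92) dark -15.95 (149)
top 85 red -20.04 (84) dark -16.80 (134)
top 84 red -19.97 (83) dark -16.94 (109)
top 83 red -19.91 (82) dark -17.72 (82)
top 82 red -19.87 (73) dark -18.40 (69)
top 81 red -19.92 (60) dark -19.15 (67)
top 80 red -19.91 (42) dark -19.56 (75)
top 79 red -19.88 (25) dark -19.69 (87)
top 78 red -19.69 (13) dark -19.70 (99)
top 77 red -19.45 (9) dark -19.58 (105)
top 76 red -19.14 (6) dark -19.46 (113)
top 75 red -18.67 (6) dark -19.39 (118)
top 74 red -18.76 (7) dark -19.42 (118)
top 73 red -18.86 (9) dark -19.58 (114)
top 72 red -19.21 (17) dark -19.83 (97)
top 71 red -19.52 (28) dark -20.08 (70)
```

```bash
python3 -m pendant '[[0.03,[0,0,0],0],[0.03,[0,0,0],0],[0.05,[0,0,0],0],[0.05,[0,0,0],0],[0.05,[0,0,0],0],[0.05,[0,0,0],0]]' && python3 -m pendant '[[0.05,[0,0,0.01],0],[0.05,[0,0,0.02],0],[0.05,[0,0,0.03],0],[0.05,[0,0,0.03],0],[0.05,[0,0,0.03],0],[0.05,[-0.02,0.0,0.03],0],[0.05,[-0.03,0,0.01],0],[0.05,[-0.03,0,0],0],[0.05,[-0.03,0,0],0],[0.05,[-0.03,0,0],0]]' && python3 -m pendant '[[0.05,[-0.01,0.03,0],0],[0.05,[0,0.03,0],0],[0.05,[0,0.03,0],0],[0.05,[0,0.03,0],0],[0.05,[0,0.03,0],0],[0.05,[0,0.03,0],0],[0.05,[0,0.03,0],0],[0.05,[0,0.03,0],0],[0.05,[0,0,0],0],[0.05,[0,0,0],0]]' && python3 raw.py | sed -n '11,17p' && python3 - <<'E'
from h import *
g=np.load("g.npy"); g[2]=np.radians(12.81)
t=np.mean([imaging.read_camera("top").astype(np.float32) for _ in range(4)],0)
a=rect("top",t,g,29,40,110,-60,40,7); b=rect("top",t,g,60,-85,0,-50,50,7)
o=np.vstack([a,b]).clip(0,255).astype(np.uint8); o=cv2.resize(o,None,fx=.55,fy=.55,interpolation=cv2.INTER_AREA)
s=imaging.read_camera("side")[235:310,240:350]; s=cv2.resize(s,None,fx=3.6,fy=3.6,interpolation=cv2.INTER_CUBIC)
H=max(o.shape[0],s.shape[0]); f=lambda i:cv2.copyMakeBorder(i,0,H-i.shape[0],0,0,0)
cv2.imwrite("pics/f1.png",np.hstack([f(o),f(s)])[:,:,::-1])
E
```

```text
clock: 14.2
tcp_pos: [502.1, 31.9, 243.6]
eef_rot: [180.0, 0.0, 41.4]
contact_force: [0.5, -0.7, -0.4]
width: 48.6
clock: 15.03
tcp_pos: [360.5, 32.0, 404.8]
eef_rot: [179.9, -0.1, 41.3]
contact_force: [0.3, -0.4, 0.5]
width: 50.0
clock: 15.87
tcp_pos: [351.7, 272.9, 403.9]
eef_rot: [180.0, 0.0, 41.5]
contact_force: [-0.1, 0.5, -0.1]
width: 50.1
238 red 326.04 amp 103 y -19.65 x 85.1 | dark 324.79 amp 127 y -17.17 x 85.7
239 red 326.02 amp 91 y -19.15 x 83.1 | dark 325.57 amp 106 y -18.26 x 83.3
240 red 326.24 amp 53 y -19.13 x 81.0 | dark 326.28 amp 174 y -19.22 x 81.0
241 red 326.47 amp 17 y -19.13 x 78.9 | dark 326.59 amp 254 y -19.39 x 78.8
242 red 326.48 amp 7 y -18.69 x 76.9 | dark 326.70 amp 312 y -19.15 x 76.8
243 red 326.53 amp 5 y -18.34 x 74.8 | dark 326.86 amp 354 y -19.00 x 74.7
244 red 327.09 amp 8 y -19.00 x 72.6 | dark 327.23 amp 333 y -19.28 x 72.5
```

View pics/f1.png

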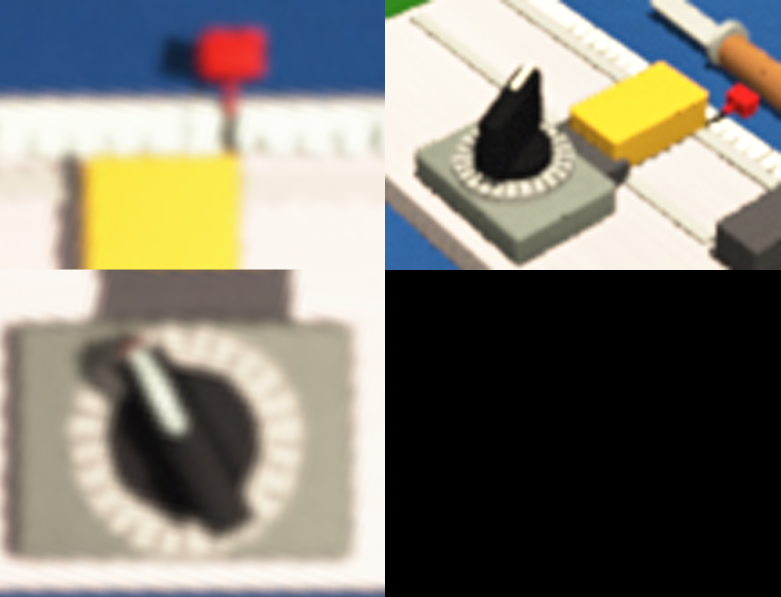

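```bash
python3 -c "
from rig import env
print(env.read_state()['joint_vel'].round(2)); print(env.close_job())"
```

```text
[ 0.29  0.3  -0.14  0.11 -0.09  0.1 ]
the job is handed in; nothing more can be done
None
```

The gauge is set: in the last top-camera picture the pointer stands at the red mark to within about 0.3 mm. I handed the job in at about 16 s with the gripper clear.

I gripped the knob bar once and wound clockwise by about 160°. That took the fence past the mark by about 7.5 mm as measured. I then wound it open through the play and up to the mark in small steps, without seeing it run past, and let go.

- **After release:** the pointer and red line did not move, and the knob's white line stands over the dial's red line, so the play is taken up in the opening direction. I touched only the knob.
- **Where checks disagreed:** one camera pixel is about 2 mm. My last two ways of reading the top pictures put the pointer between 0.1 and 0.35 mm open of the mark, and a shadow by the pointer probably explains part of that. One step earlier, the yellow fence's edge had suggested about 1.8 mm still to go after the last 3° step, but I trusted it less because of blur and its height above the scale.

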